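# Corner bracket from the back of the tip-out bin

### The arm

A 7-joint arm with a two-finger parallel gripper is mounted at the origin on the work surface. World frame = base frame: x ahead of the robot, y to its left, z up, the work surface at z = 0. Lengths are in m, angles in rad, forces in N, time in s.
With the tool pointing down it reaches from about 0.35 to 0.9 m from the base axis. Payload 8.1 kg.
Tool frame: the origin (TCP) lies at the very end of the fingers, on their centre line; the grasp point (between the pads) lies 19 mm behind it (grasp_offset is the distance from the TCP to the grasp point, in m); z points along the fingers, y is the line along which they close (so a half turn about z gives the same grasp; the last joint's range is limited). The gripper opens to 92 mm and grips with 3 to 60 N. Pads are 19 mm wide; open, the fingers measure 130 mm over their backs; the gripper's body (75 mm by 190 mm) begins 47 mm behind the grasp point.
Start: joints at [-1.408, 0.434, 0.025, 1.573, -0.012, 1.134, -0.075], TCP at [0.164, 0.603, 0.187] pointing down, gripper open.
Joint ranges: [-2.62, 2.62], [-0.44, 2.09], [-1.27, 1.32], [0.08, 2.57], [-1.32, 4.46], [0.12, 2], [-2.74, 2.74]. Speed limits (rad/s): [2.22, 2.22, 3.01, 3.01, 3.14, 3.14, 3.14].

### API

Orientations are given as a rotation vector (axis times angle).
In Python, from cell import observe, get_image, camera_params, sign_off, silhouettes, grasp_offset gives the robot as it stands. The module is installed in compiled form; this text tells all that it offers.
- The arm moves only by the tool jog_arm, never from a script. Its argument "motion" is a list that holds one entry, the list of rows, each a list of 7 numbers: the shift along the tool's x, y, z in m, then the turn, a rotation vector about the tool's x, y, z in rad, then the closure, from -1 (fully open) to 1 (shut), so that 0 is half open. In form: [[[dx, dy, dz, wx, wy, wz, hand], ...]]. A call has 1 to 10 rows; each row is the pose to reach, as a shift and turn from the pose commanded when the call began, along the tool's axes at that moment; what a row does not reach only later rows make up. A row lasts 1/12 s, in which the tool goes at most 41.7 mm and 7.16 degrees, less where a joint would pass 70% of its speed; a pose out of reach is approached as far as the arm can. A call with a gripper value outside its range is refused whole. The fingers move at their own pace and stop on an object; "force" is the grip in N (left out, the last holds). Time passes only in rows, so rows that repeat a pose let the fingers close. It gives the time, the measured TCP pose, the force, the opening and the grip force at its end, in the units of the state.
- observe(): the state, without advancing time (a new reading comes with each control period).
- get_image(name): name is "side" or "top"; returns the picture (400x640x3 uint8, red, green, blue); there is no depth.
- camera_params(name): a dict with "vertical_fov" (degrees; the focal length in pixels is half the picture's height over the tangent of half this angle, whatever the lens; pixels are square), "cx", "cy" (the principal point, pixels), "T" (4x4, takes a point from camera to world coordinates). Camera axes: x right, y down, z forward; pixel columns grow to the right and rows downward; lengths in m; the calibration is good to about 2 mm. A picture is of the moment at which its call begins. camera_params takes no time and is no camera call.
- sign_off(): hands the job in; it is judged then, once.
Trained networks look in the newest picture that a camera, given by its name, has taken for a name from the list of things; names that differ only in an ending like _2 or _b are one class to them, and where a whole thing is asked for, a point or a joint stands for the part that bears it (a point fixed in the world has none). Each returns a list of dicts, best first, with "p" (0 to 1); they miss things now and then, are a little off and sometimes report something else, mostly with a low value. They report only what shows in the picture. A call takes as long as a camera call. They do not tell look-alikes from the thing itself.
- silhouettes(query, camera): "mask" (400x640 bool, what is visible of it) and "pixel" ([column, row] in pixels, amid what is visible of it).
The state is a dict: "clock": time; "joints": joint angles; "dq": joint speeds; "joint_efforts": joint torques, N m; "position": TCP position; "ee_rot": TCP orientation; "force": force on the tool from outside, world axes, zero at the start; "ft_torque": the same for the moment, N m; "width": opening from 0.0 (shut) to 1.0 (fully open); "gripper_force": force on a finger pad.
Only numpy, scipy, OpenCV 4.12 (cv2) and the standard library are available. Lean on these libraries where they do the work, as an engineer would, in place of code of your own. Each camera call takes 0.05 s, during which the arm holds its last target. There are 200 camera calls.

### The job

Tip the grey hardware bin fully forward on its pivot, then pick the aluminium corner bracket (not the bolt or the knob) out of its back row and put it in the rectangular wooden tray.

Things in the scene. Friction and masses are not known exactly. Their poses are not given: they have to be found in the camera images.
- bin (a joint): Tilt of the grey hardware bin (270 mm wide, in a plywood stand 308 wide, yawed up to 0.25 rad): 0 upright at start, 0.75 rad fully forward, top towards the robot. Friction holds it anywhere; 6-12 N at the lip moves it. Pivot line: level, 45 mm above the bench, 24 behind and 70 below bin_lip. A fixed hood, top 168 mm up, from 75 to 150 mm behind the pivot, covers the upright bin's back.
- bin_lip (a point): Middle of the plain top edge of the bin's front wall (8 mm thick; hook from inside or pinch). Turns with the bin; upright: x to the back, y left, z up. In mm from the pivot: front wall x -28 to -20, z 0 to 70; floor top z 5; divider x 45-50, to z 22; back wall x 120-125, to z 30; sides 60 high at x<32, else 30. Between front wall and divider only a nut near the left end.
- bracket: Aluminium corner bracket, 80 g: base 40 (x) x 36 (y) x 6 mm; leg 6 thick, 40 high at its +x end; triangular cheeks, 36 wide over them. Origin: centre of base underside, z up. Stands behind the divider, leg to the back, in one of 3 places 80 mm apart across the bin (middle one central); a 50 mm bolt and a black star knob in the others. Slides forward to the divider when tipped.
- tray: Fixed rectangular wooden tray left of the bin, 170 (x) x 140 (y) x 26 mm high, walls and floor 6 mm thick. Origin: centre of its underside; z up.
Mind the look-alikes: they are no part of the job. What is shaped like the bracket but purple is not meant.

How it is judged:
By the outcome, as a careful person would: the job done as asked, in the order asked, and still so for the second after the job is handed in, with the robot touching nothing.
It also fails if it takes over 51 s, if anything falls off the work surface, if the arm or the gripper's body presses on something with over 40 N, if the wrist force passes 120 N, or if a joint passes its speed limit or range.

## Working session

There is one attempt and no reset: what is moved stays moved. The work goes in short steps, Python scripts to look and compute and a tool call to move; the robot and the scene stay as the last step left them, time stands still between calls to the robot, and variables do not carry over. Pictures are saved under pics/ and viewed, at most 10 in all, crops included, and the job is handed in when it is done.

Besides the shell and the picture viewer there is one more tool, called after "Emit:" as a command line: name --argument value ..., lists and objects as JSON in quotes. jog_arm: Moves the arm, as the interface text tells. Its arguments: {"type":"object","properties":{"motion":{"type":"array"},"force":{"type":"number"}},"required":["motion"]}

```bash
mkdir -p pics; cat > h.py <<'E'
import numpy as np, cv2
from scipy.spatial.transform import Rotation as R
from cell import observe,get_image,camera_params,sign_off,silhouettes,grasp_offset
def KT(n):
    p=camera_params(n); f=200/np.tan(np.radians(p["vertical_fov"])/2)
    return f,p["cx"],p["cy"],np.array(p["T"])
def ray(n,px):
    f,cx,cy,T=KT(n); d=T[:3,:3]@np.array([(px[0]-cx)/f,(px[1]-cy)/f,1.]); return T[:3,3],d
def atz(n,px,z):
    o,d=ray(n,px); return o+d*(z-o[2])/d[2]
def proj(n,P):
    f,cx,cy,T=KT(n); q=(np.atleast_2d(P)-T[:3,3])@T[:3,:3]; return np.c_[f*q[:,0]/q[:,2]+cx,f*q[:,1]/q[:,2]+cy]
def tri(p1,n1,p2,n2):
    o1,d1=ray(n1,p1);o2,d2=ray(n2,p2)
    s=np.linalg.lstsq(np.c_[d1,-d2],o2-o1,rcond=None)[0]
    a,b=o1+s[0]*d1,o2+s[1]*d2; return (a+b)/2,np.linalg.norm(a-b)
def save(n,fn):
    im=get_image(n); cv2.imwrite(fn,im[:,:,::-1]); return im
E
python3 - <<'E'
from h import *
np.set_printoptions(precision=3,suppress=True)
for n in("top","side"):
    save(n,f"pics/{n}0.png"); print(n,KT(n))
    for q in("bin_lip","bracket","tray"):
        for r in silhouettes(q,n)[:3]:
            ys,xs=np.where(r["mask"]); print(q,round(r["p"],2),r["pixel"],xs.min(),xs.max(),ys.min(),ys.max())
print(observe(),grasp_offset)
E
```

```text
top (np.float64(456.2627451955968), 320.02391283205213, 198.9149501958303, array([[ 0.024, -0.997,  0.072,  0.533],
       [-0.999, -0.026, -0.025,  0.076],
       [ 0.026, -0.071, -0.997,  1.126],
       [ 0.   ,  0.   ,  0.   ,  1.   ]]))
bin_lip 0.95 [385.2, 228.5] 324 447 194 256
bracket 0.78 [290.5, 203.8] 282 299 191 209
bracket 0.7 [355.0, 201.2] 346 362 196 205
tray 0.82 [203.8, 237.1] 171 233 199 272
tray 0.66 [386.0, 227.1] 325 447 194 256
side (np.float64(374.1633435541992), 322.6095344919837, 199.879275728072, array([[ 0.969, -0.15 ,  0.196,  0.448],
       [-0.247, -0.614,  0.749, -0.561],
       [ 0.008, -0.774, -0.633,  0.616],
       [ 0.   ,  0.   ,  0.   ,  1.   ]]))
bin_lip 0.9 [316.5, 279.1] 281 369 205 338
bracket 0.84 [317.6, 204.5] 310 326 195 215
bracket 0.75 [411.6, 267.8] 403 423 261 278
bracket 0.68 [336.1, 240.1] 329 345 227 246
tray 0.85 [268.2, 166.9] 235 302 148 189
{'clock': 0.4, 'joints': array([-1.408,  0.435,  0.025,  1.573, -0.012,  1.134, -0.075]), 'dq': array([-0.001,  0.001,  0.001, -0.   , -0.   ,  0.001, -0.001]), 'joint_efforts': array([ -0.001, -66.696,   0.983, -31.441,  -0.061,   0.036,   0.   ]), 'position': array([0.164, 0.603, 0.187]), 'ee_rot': array([-0.416, -3.114,  0.   ]), 'force': array([ 0.305,  0.206, -0.606]), 'ft_torque': array([ 0.075,  0.013, -0.033]), 'gripper_force': 0.0, 'width': 1.0021506785605392} 0.0188
```

```bash
python3 -c "
import cv2,numpy as np
a=cv2.imread('pics/top0.png');b=cv2.imread('pics/side0.png')
cv2.imwrite('pics/top0v.png',a)"
```

```text
(no output)
```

View pics/top0.png

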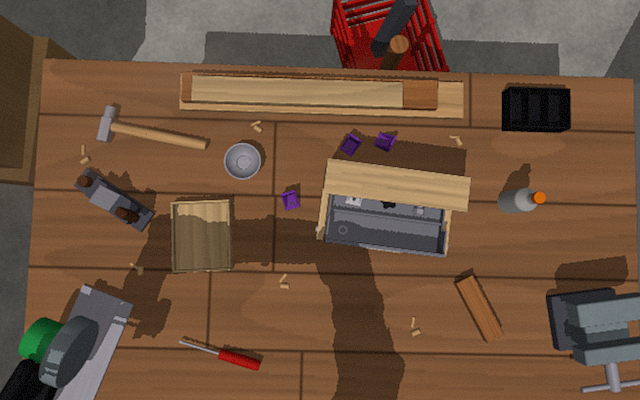

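View pics/side0.png

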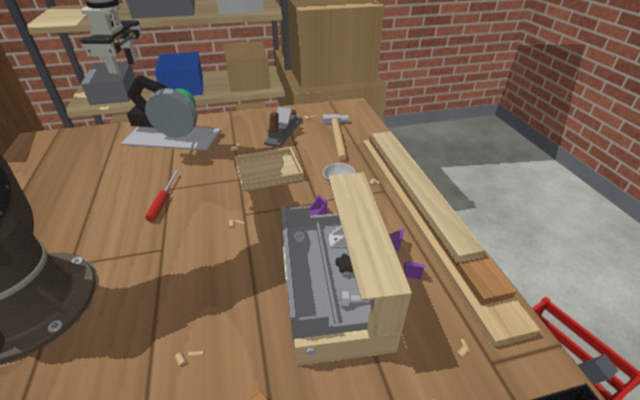

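The top view shows the tray at about (203,237). The bin is at (385,228) with the hood behind it. The aluminium bracket is in the left place at (355,201), the knob is in the middle (388,204) and the bolt on the right (420,209). The side view agrees, with the bracket at (336,240). The purple look-alikes lie outside the bin. Next I'll enlarge the bin for its corners.

```bash
python3 -c "
import cv2,numpy as np
a=cv2.imread('pics/top0.png')[185:265,310:460];b=cv2.imread('pics/side0.png')[195:345,270:400]
a=cv2.resize(a,None,fx=5,fy=5,interpolation=3)
a=a[:, :750]
b=cv2.resize(b,None,fx=4,fy=4,interpolation=3)
cv2.imwrite('pics/ca.png',a);cv2.imwrite('pics/cb.png',b)"
```

```text
(no output)
```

View pics/ca.png

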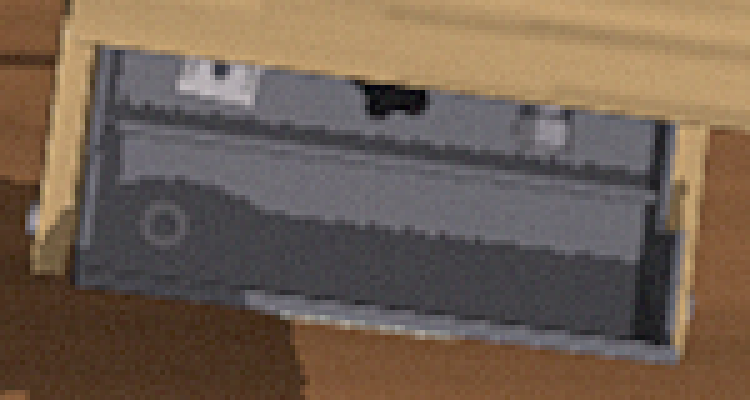

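View pics/cb.png

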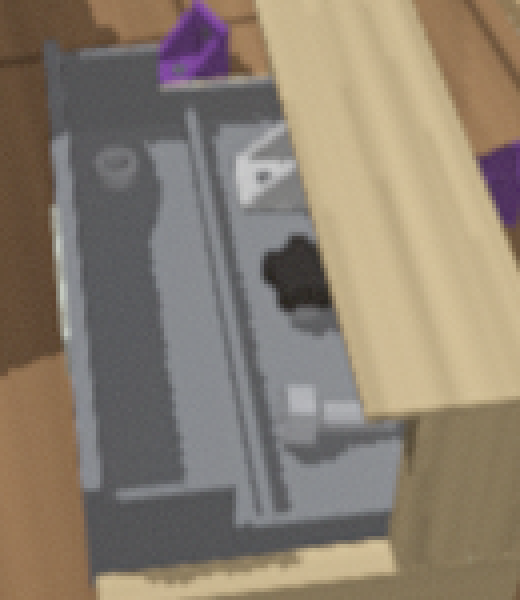

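The crops show the front wall's outer top edge running (325,242) to (446,257) in the top view, and (281,206) to (294,339) in the side view. The bracket is behind the divider in the left place.

```bash
python3 - <<'E'
from h import *
np.set_printoptions(precision=4,suppress=True)
L=tri((325.3,241.6),"top",(281.5,205.5),"side");Rr=tri((446,256.6),"top",(293.8,338.8),"side");print(L,Rr)
tl=atz("top",(325.3,241.6),.115);tr=atz("top",(446,256.6),.115)
sl=atz("side",(281.5,205.5),.115);sr=atz("side",(293.8,338.8),.115);print(tl,tr,sl,sr,np.linalg.norm(tl-tr))
d=tl-tr; yaw=np.arctan2(-d[0],d[1]); print("yaw",yaw)
m=(tl+tr)/2; X=np.array([np.cos(yaw),np.sin(yaw),0]); lip=m+X*.004; piv=lip+X*.024-[0,0,.07]; print("lip",lip,"piv",piv,"X",X)
# bracket: front bottom edge corners, top crop (178,95),(250,105)
for p in((345.6,204),(360.5,206)):
    q=atz("top",p,.045+.005+.006); v=q-piv; print("brk",q,v@X, v@np.array([-X[1],X[0],0]))
# tray corners
t=[r for r in silhouettes("tray","top")][0]["mask"] if False else None
for p in((171,202),(229,199),(233,269),(174,272)): print("tray",atz("top",p,.026))
print(tri((201.5,235.5),"top",(268.5,168),"side"))
# check reprojections of lip corners
Y=np.array([-X[1],X[0],0])
for n in("top","side"): print(n,proj(n,np.array([piv-X*.028+s*.135*Y+[0,0,.07] for s in(1,-1)]+[piv+X*.0475+s*.13*Y+[0,0,.022] for s in(1,-1)])))
E
```

```text
(array([0.5135, 0.0373, 0.1129]), np.float64(0.004410418594554033)) (array([ 0.4844, -0.2435,  0.0746]), np.float64(0.003719106557391995))
[0.5114 0.0377 0.115 ] [ 0.4845 -0.2309  0.115 ] [0.5154 0.0344 0.115 ] [ 0.4834 -0.2674  0.115 ] 0.2699383573294721
yaw -0.09976798627495137
lip [ 0.5019 -0.097   0.115 ] piv [ 0.5258 -0.0994  0.045 ] X [ 0.995  -0.0996  0.    ]
brk [ 0.5993 -0.0104  0.056 ] 0.06429878089519414 0.09594856277568278
brk [ 0.5955 -0.0456  0.056 ] 0.06400490738038805 0.06051355804047777
tray [0.5953 0.4062 0.026 ]
tray [0.6061 0.2683 0.026 ]
tray [0.4394 0.2525 0.026 ]
tray [0.4294 0.3914 0.026 ]
(array([0.5189, 0.3339, 0.0092]), np.float64(0.0041508284166459465))
top [[325.2862 241.5983]
 [446.0137 256.6017]
 [330.6146 209.0464]
 [441.0277 222.9078]]
side [[279.3214 204.814 ]
 [290.0055 317.3139]
 [315.7162 220.0636]
 [337.0572 325.7087]]
```

```bash
cat >> h.py <<'E'
np.set_printoptions(precision=3,suppress=True)
yaw=-.0998; X=np.array([np.cos(yaw),np.sin(yaw),0]);Y=np.array([-X[1],X[0],0]);Z=np.array([0,0,1.]);piv=np.array([.5258,-.0994,.045])
def binp(x,y,z,th):  # bin-frame mm -> world
    return piv+1e-3*((x*np.cos(th)-z*np.sin(th))*X+y*Y+(z*np.cos(th)+x*np.sin(th))*Z)
def toolR(th,yw=yaw): # pointing down, tilted back by th
    x=np.array([np.cos(yw),np.sin(yw),0]);y=np.cross(Z,x)
    return R.from_rotvec(-th*y)*R.from_matrix(np.c_[-x,y,-Z])
def rel(P,Rt):  # jog from present pose
    s=observe(); R0=R.from_rotvec(s["ee_rot"]); return np.r_[R0.inv().apply(P-s["position"]),(R0.inv()*Rt).as_rotvec()]
E
python3 - <<'E'
from h import *
print(rel(binp(-2,0,155,0),toolR(0)), rel(binp(-2,0,35,0),toolR(0)))
E
```

```text
[-0.532 -0.583 -0.013 -0.    -0.    -0.166] [-0.532 -0.583  0.107 -0.    -0.    -0.166]
```

Emit:
jog_arm --motion '[[[-0.27,-0.29,-0.05,0,0,-0.08,1],[-0.27,-0.29,-0.05,0,0,-0.08,1],[-0.27,-0.29,-0.05,0,0,-0.08,1],[-0.27,-0.29,-0.05,0,0,-0.08,1],[-0.27,-0.29,-0.05,0,0,-0.08,1],[-0.532,-0.583,-0.013,0,0,-0.166,1],[-0.532,-0.583,-0.013,0,0,-0.166,1],[-0.532,-0.583,-0.013,0,0,-0.166,1],[-0.532,-0.583,-0.013,0,0,-0.166,1],[-0.532,-0.583,-0.013,0,0,-0.166,1]]]' --force 20

```text
clock: 1.23
position: [0.3552, 0.2325, 0.2091]
ee_rot: [0.157, 3.137, 0.001]
force: [0.6, 0.6, -0.8]
width: 0.324
gripper_force: 0.0
```

```bash
python3 - <<'E'
from h import *
print(rel(binp(-2,0,155,0),toolR(0)), observe()["joints"])
E
```

```text
[-0.201 -0.313  0.009  0.001  0.     0.   ] [-0.884  0.076  0.192  2.008 -0.017  1.058  0.788]
```

Emit:
jog_arm --motion '[[[-0.2,-0.31,0.009,0,0,0,1],[-0.2,-0.31,0.009,0,0,0,1],[-0.2,-0.31,0.009,0,0,0,1],[-0.2,-0.31,0.009,0,0,0,1],[-0.2,-0.31,0.009,0,0,0,1],[-0.2,-0.31,0.009,0,0,0,1],[-0.2,-0.31,0.009,0,0,0,1],[-0.2,-0.31,0.009,0,0,0,1],[-0.2,-0.31,0.009,0,0,0,1],[-0.2,-0.31,0.009,0,0,0,1]]]'

```text
clock: 2.07
position: [0.5247, -0.1019, 0.2002]
ee_rot: [0.169, 3.135, -0.007]
force: [-0.8, -0.9, 0.9]
width: 0.006
gripper_force: 0.0
```

```bash
python3 - <<'E'
from h import *
print(rel(binp(-2,0,155,0),toolR(0)),rel(binp(-2,0,35,0),toolR(0)), observe()["joints"])
E
```

```text
[ 0.001  0.003  0.    -0.004  0.003 -0.008] [ 0.002  0.003  0.12  -0.004  0.003 -0.008] [-0.31   0.287  0.513  1.809 -0.153  1.083  1.721]
```

Emit:
jog_arm --motion '[[[0,0,0.04,0,0,0,1],[0,0,0.08,0,0,0,1],[0,0,0.1,0,0,0,1],[0,0,0.12,0,0,0,1],[0,0,0.12,0,0,0,1],[0,0,0.12,0,0,0,1]]]'

```text
clock: 2.57
position: [0.5222, -0.0939, 0.0795]
ee_rot: [-0.157, -3.136, 0.0]
force: [-0.9, -0.3, 0.8]
width: 0.006
gripper_force: 0.0
```

```bash
python3 - <<'E'
from h import *
print(observe()["force"])
print(rel(binp(-2,0,35,0),toolR(0)))
for th in(0,.1,.2,.3,.4,.5,.6,.7,.8): print(th,rel(binp(-9.5,0,35,th),toolR(th)))
E
```

```text
[-0.901 -0.265  0.793]
[-0.002 -0.005 -0.    -0.    -0.002 -0.   ]
0 [ 0.005 -0.005 -0.    -0.    -0.002 -0.   ]
0.1 [ 0.009 -0.005  0.001 -0.    -0.102 -0.   ]
0.2 [ 0.012 -0.005  0.002 -0.    -0.202 -0.   ]
0.3 [ 0.015 -0.005  0.004 -0.    -0.302 -0.   ]
0.4 [ 0.018 -0.005  0.006 -0.    -0.402 -0.   ]
0.5 [ 0.021 -0.005  0.008 -0.    -0.502 -0.   ]
0.6 [ 0.023 -0.005  0.011 -0.    -0.602 -0.   ]
0.7 [ 0.026 -0.005  0.014 -0.    -0.702 -0.   ]
0.8 [ 0.028 -0.005  0.017 -0.    -0.802 -0.   ]
```

Emit:
jog_arm --motion '[[[0.005,-0.003,0,0,0,0,1],[0.01,-0.003,0.001,0,-0.1,0,1],[0.013,-0.003,0.002,0,-0.2,0,1],[0.016,-0.003,0.004,0,-0.3,0,1],[0.019,-0.003,0.006,0,-0.4,0,1],[0.019,-0.003,0.006,0,-0.4,0,1],[0.019,-0.003,0.006,0,-0.4,0,1]]]'

```text
clock: 3.15
position: [0.5015, -0.095, 0.0745]
ee_rot: [0.139, 2.739, -0.026]
force: [-0.0, -1.1, 0.4]
width: 0.006
gripper_force: 0.0
```

```bash
python3 - <<'E'
from h import *
s=observe();print(s["force"],s["joints"])
for th in(.4,.5,.6,.7,.8): print(th,rel(binp(-9.5,0,35,th),toolR(th)))
a=save("top","pics/t1.png");b=save("side","pics/s1.png")
c=np.hstack([cv2.resize(a[150:280,290:480],None,fx=2.2,fy=2.2),cv2.resize(b[170:350,240:400],(254,286))])[:,:,::-1]
cv2.imwrite("pics/c1.png",c)
E
```

```text
[-0.008 -1.057  0.356] [-0.164  0.222  0.282  2.383 -0.409  0.157  1.961]
0.4 [-0.002 -0.002  0.002  0.001 -0.    -0.002]
0.5 [ 0.002 -0.002  0.003  0.001 -0.1   -0.002]
0.6 [ 0.005 -0.002  0.004  0.001 -0.2   -0.002]
0.7 [ 0.008 -0.002  0.006  0.001 -0.3   -0.002]
0.8 [ 0.011 -0.002  0.008  0.001 -0.4   -0.002]
```

View pics/c1.png

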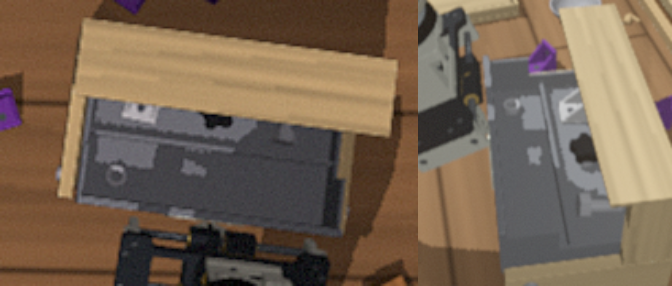

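The bin still looks upright, with the lip near (324,241) in the top view. The fingers seem to be at the front wall. I'll take a closer look to check.

```bash
python3 - <<'E'
from h import *
P=observe()["position"]; print(proj("top",P),proj("side",P))
for th in(0,.2,.4): print(th,[proj(n,np.array([binp(-28,135,70,th),binp(-28,-135,70,th),binp(47,130,22,th),binp(47,-130,22,th)])).tolist() for n in("top","side")])
a=cv2.imread("pics/t1.png");b=cv2.imread("pics/s1.png")
cv2.imwrite("pics/c2.png",np.hstack([cv2.resize(a[180:300,320:450],None,fx=3.5,fy=3.5,interpolation=3),cv2.resize(b[190:310,250:350],None,fx=3.5,fy=3.5,interpolation=3)]))
E
```

```text
[[382.372 245.147]] [[288.921 265.634]]
0 [[[325.2763552080774, 241.5870303582363], [446.0034202404515, 256.59438258862355], [330.580120488494, 209.249094198648], [440.99670748702187, 223.1137015645104]], [[279.3312915605815, 204.80555369366203], [290.0128272081929, 317.29893239446096], [315.4968659876112, 220.07769379155718], [336.7633539283278, 325.7348974703125]]]
0.2 [[[324.4219679727399, 247.50663268697798], [444.4468477470848, 262.39912534916925], [330.49060647904497, 211.34490147023203], [441.8762028898062, 225.32223450146455]], [[273.1368523744999, 207.9348984838087], [281.53829528092035, 321.0059495426007], [313.0411888657096, 217.25797834846384], [333.7238362802274, 323.0814131542439]]]
0.4 [[[323.62969651111797, 252.5684308996452], [442.6548461705021, 267.31346500039746], [330.2847212643353, 214.2200263617753], [442.53840379934854, 228.29387480940622]], [[267.8804633417359, 211.87427490212974], [274.33967931338543, 325.4555209535488], [309.78439932882395, 214.89743845553886], [329.58736198649603, 320.94020793584946]]]
```

View pics/c2.png

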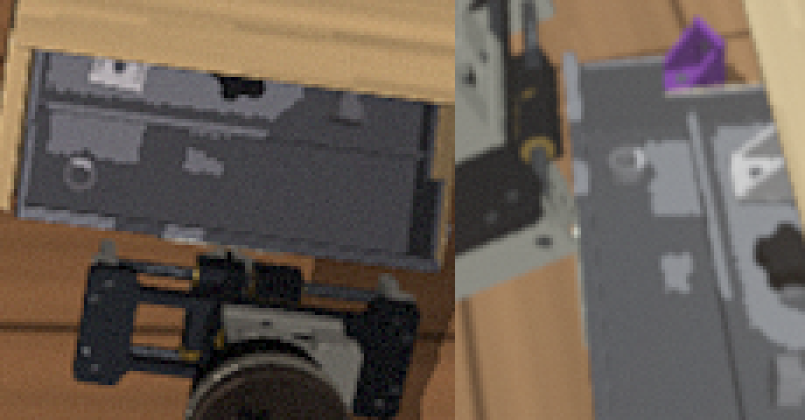

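```bash
python3 - <<'E'
from h import *
s=observe();print(s)
R0=R.from_rotvec(s["ee_rot"]).as_matrix();P=s["position"]
out=[]
for n,(r0,c0) in(("top",(170,300)),("side",(170,200))):
    im=save(n,f"pics/{n}2.png")[:,:,::-1].copy()
    crop=cv2.resize(im[r0:r0+150,c0:c0+130],None,fx=3,fy=4*3/4,interpolation=3)
    for k in(0,20,45,66):
        u=proj(n,P-R0[:,2]*k/1e3)[0]; cv2.circle(crop,(int((u[0]-c0)*3),int((u[1]-r0)*3)),2,(0,255-3*k,255),-1)
    for c in((37,95),(37,-95),(-37,95),(-37,-95)):
        u=proj(n,P+R0@np.array([c[0],c[1],-66])/1e3)[0]; cv2.circle(crop,(int((u[0]-c0)*3),int((u[1]-r0)*3)),3,(0,255,0),-1)
    out.append(crop)
cv2.imwrite("pics/c3.png",np.hstack(out))
E
```

```text
{'clock': 3.25, 'joints': array([-0.166,  0.224,  0.284,  2.377, -0.408,  0.159,  1.96 ]), 'dq': array([-0.013,  0.02 ,  0.012, -0.028, -0.   , -0.001,  0.002]), 'joint_efforts': array([  0.603, -38.015,   1.706, -18.73 ,  -0.173,  -2.231,   0.057]), 'position': array([ 0.505, -0.095,  0.076]), 'ee_rot': array([ 0.137,  2.736, -0.027]), 'force': array([-0.527,  0.051,  1.309]), 'ft_torque': array([ 0.009,  0.517, -0.045]), 'gripper_force': 0.37247620455673314, 'width': 0.0068727442902349325}
```

View pics/c3.png

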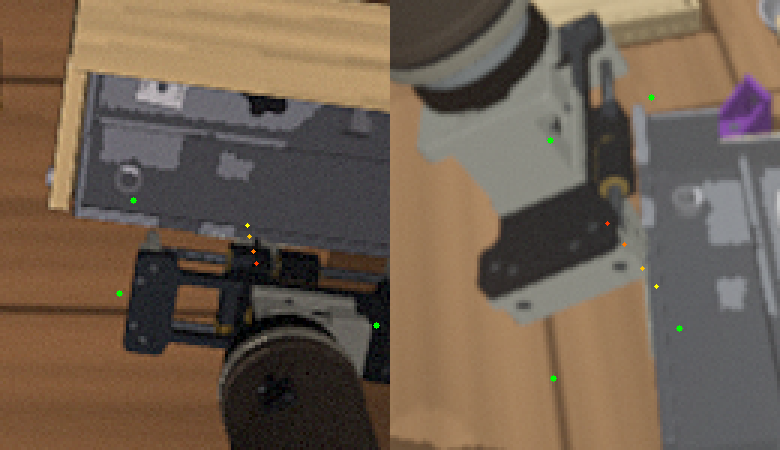

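The overlay doesn't match the picture: the model puts the fingertip just inside the wall, but the bin looks upright. I'll back out along the tool axis and look again.

Emit:
jog_arm --motion '[[[0,0,-0.04,0,0,0,1],[0,0,-0.08,0,0,0,1],[0,0,-0.1,0,0,0,1],[0,0,-0.1,0,0,0,1],[0,0,-0.1,0,0,0,1]]]'

```text
clock: 3.77
position: [0.467, -0.0914, 0.17]
ee_rot: [0.137, 2.733, -0.026]
force: [0.9, -0.1, -0.3]
width: 0.003
gripper_force: 0.0
```

```bash
python3 - <<'E'
from h import *
s=observe();print(s["position"],s["ee_rot"],s["joints"],s["force"])
R0=R.from_rotvec(s["ee_rot"]).as_matrix();P=s["position"]
out=[]
for n,(r0,c0) in(("top",(170,310)),("side",(130,200))):
    im=save(n,f"pics/{n}3.png")[:,:,::-1].copy()
    crop=cv2.resize(im[r0:r0+195,c0:c0+133],None,fx=3,fy=3,interpolation=3)
    for k in(0,20,45,66):
        u=proj(n,P-R0[:,2]*k/1e3)[0]; cv2.circle(crop,(int((u[0]-c0)*3),int((u[1]-r0)*3)),2,(0,255-3*k,255),-1)
    out.append(crop)
cv2.imwrite("pics/c4.png",np.hstack(out))
E
```

```text
[ 0.467 -0.091  0.17 ] [ 0.137  2.733 -0.026] [-0.541 -0.071  0.6    2.347  0.12   0.45   1.439] [ 0.902 -0.059 -0.285]
```

View pics/c4.png

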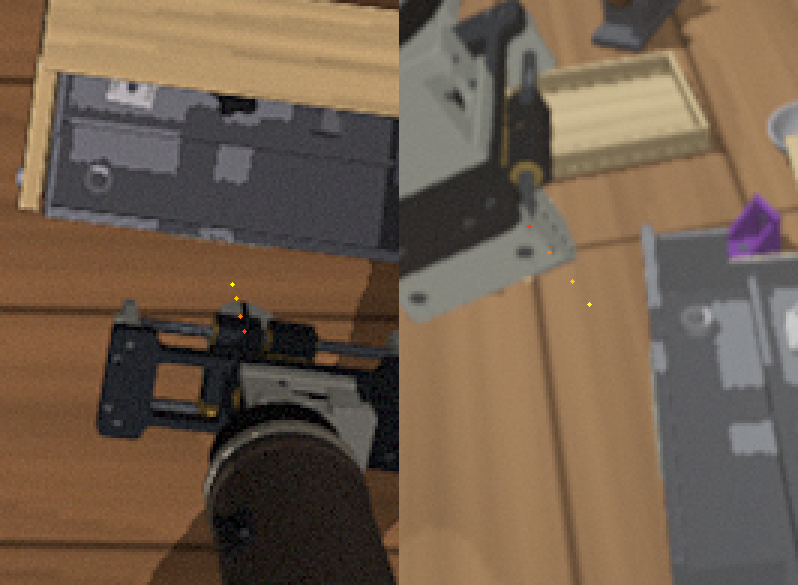

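```bash
python3 - <<'E'
from h import *
s=observe();P=s["position"]
for a,b in(((395,271),(258.3,215)),((392,271),(256,215)),((395,273),(258,219)),((388,280),(244,205))):
    t,e=tri(a,"top",b,"side"); print(t,e,t-P,R.from_rotvec(s["ee_rot"]).inv().apply(t-P))
E
```

```text
[ 0.46  -0.099  0.215] 0.003272293721008331 [-0.007 -0.008  0.047] [-0.013 -0.009 -0.046]
[ 0.458 -0.093  0.211] 0.0002353020054367636 [-0.008 -0.003  0.043] [-0.009 -0.004 -0.043]
[ 0.457 -0.1    0.208] 0.006436491018101155 [-0.009 -0.01   0.041] [-0.008 -0.01  -0.041]
[ 0.442 -0.083  0.227] 0.00016036486059304024 [-0.025  0.008  0.059] [ 0.     0.005 -0.064]
```

Triangulating the visible fingertip puts it about 44 mm short of the reported TCP along the tool axis. The gripper body start does match. That explains why the closed fingers passed over the lip without touching it. I'll bring the tool vertical in free space and check this by touch and picture.

```bash
python3 - <<'E'
from h import *
print(rel(np.array([.43,-.085,.1]),toolR(0)))
E
```

```text
[0.06  0.002 0.047 0.001 0.403 0.001]
```

Emit:
jog_arm --motion '[[[0.06,0,0.047,0,0.12,0,1],[0.06,0,0.047,0,0.24,0,1],[0.06,0,0.047,0,0.36,0,1],[0.06,0,0.047,0,0.4,0,1],[0.06,0,0.047,0,0.4,0,1],[0.06,0,0.047,0,0.4,0,1]]]'

```text
clock: 4.37
position: [0.4285, -0.0884, 0.098]
ee_rot: [-0.158, -3.137, 0.003]
force: [-0.0, -0.1, -0.3]
width: 0.004
gripper_force: 0.0
```

```bash
python3 - <<'E'
from h import *
s=observe();print(s["position"],s["ee_rot"],s["force"],s["joints"])
save("top","pics/t4.png");save("side","pics/s4.png")
print(proj("top",s["position"]),proj("side",s["position"]))
E
```

```text
[ 0.429 -0.088  0.098] [-0.158 -3.137  0.003] [-0.013 -0.079 -0.299] [-0.474  0.275  0.683  2.161 -0.243  0.781  1.835]
[[380.395 279.878]] [[245.755 262.414]]
```

Emit:
jog_arm --motion '[[[0,0,0,0,0,0,-1],[0,0,0,0,0,0,-1],[0,0,0,0,0,0,-1],[0,0,0,0,0,0,-1],[0,0,0,0,0,0,-1],[0,0,0,0,0,0,-1],[0,0,0,0,0,0,-1],[0,0,0,0,0,0,-1],[0,0,0,0,0,0,-1],[0,0,0,0,0,0,-1]]]'

```text
clock: 5.3
position: [0.4281, -0.0875, 0.0993]
ee_rot: [-0.157, -3.138, -0.0]
force: [0.0, 0.5, -0.2]
width: 0.684
gripper_force: 0.0
```

```bash
python3 - <<'E'
from h import *
s=observe();P=s["position"];R0=R.from_rotvec(s["ee_rot"]).as_matrix();print(P,s["width"])
save("top","pics/t5.png");save("side","pics/s5.png")
rows=[]
for k in(4,5):
    c=[]
    for n,(r0,c0) in(("t",(210,300)),("s",(120,180))):
        im=cv2.imread(f"pics/{n}{k}.png"); crop=cv2.resize(im[r0:r0+133,c0:c0+190 if n=="t" else c0+76+57],None,fx=2.2,fy=2.2,interpolation=3)
        N={"t":"top","s":"side"}[n]
        for kk in(0,19,44,66):
          for off in ((0,) if k==4 else(46,-46)):
            u=proj(N,P+R0@np.array([0,off,-kk])/1e3)[0];cv2.circle(crop,(int((u[0]-c0)*2.2),int((u[1]-r0)*2.2)),2,(0,255-3*kk,255),-1)
        c.append(crop)
    rows.append(np.hstack(c))
cv2.imwrite("pics/c5.png",np.vstack(rows))
E
```

```text
[ 0.428 -0.088  0.099] 0.6842655671359597
```

View pics/c5.png

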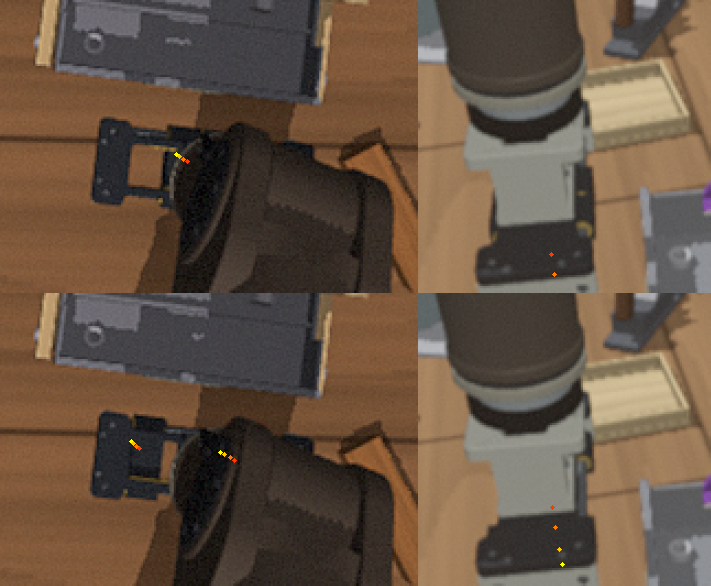

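Emit:
jog_arm --motion '[[[0,0,0.03,0,0,0,1],[0,0,0.05,0,0,0,1],[0,0,0.07,0,0,0,1],[0,0,0.08,0,0,0,1],[0,0,0.085,0,0,0,1],[0,0,0.088,0,0,0,1],[0,0,0.09,0,0,0,1],[0,0,0.09,0,0,0,1]]]'

```text
clock: 6.07
position: [0.4286, -0.0876, 0.0097]
ee_rot: [0.157, 3.137, 0.0]
force: [-0.1, -0.6, 0.4]
width: 0.283
gripper_force: 0.0
```

```bash
python3 - <<'E'
from h import *
s=observe();P=s["position"];print(P,s["force"])
out=[]
for n,(r0,c0) in(("top",(200,300)),("side",(180,160))):
    im=save(n,f"pics/{n}6.png")[:,:,::-1].copy()
    u=proj(n,np.array([P,P+[0,0,.044]])); print(n,u)
E
```

```text
[ 0.429 -0.088  0.01 ] [-0.103 -0.638  0.351]
top [[374.323 276.018]
 [377.054 277.854]]
side [[251.225 292.189]
 [248.592 277.785]]
```

Emit:
jog_arm --motion '[[[0,0,0,0,0,0,1],[0,0,0.003,0,0,0,1],[0,0,0.006,0,0,0,1],[0,0,0.009,0,0,0,1],[0,0,0.011,0,0,0,1],[0,0,0.013,0,0,0,1],[0,0,0.013,0,0,0,1]]]'

```text
clock: 6.75
position: [0.4278, -0.0875, -0.0042]
ee_rot: [-0.157, -3.137, 0.0]
force: [0.1, -0.2, 0.8]
width: 0.004
gripper_force: 0.0
```

There is no contact with the TCP reading 4 mm below the bench, so the reading really is off. I'll keep feeling downward.

Emit:
jog_arm --motion '[[[0,0,0.01,0,0,0,1],[0,0,0.018,0,0,0,1],[0,0,0.022,0,0,0,1],[0,0,0.026,0,0,0,1],[0,0,0.028,0,0,0,1],[0,0,0.03,0,0,0,1],[0,0,0.03,0,0,0,1]]]'

```text
clock: 7.33
position: [0.428, -0.0875, -0.034]
ee_rot: [-0.157, -3.137, -0.0]
force: [1.4, -1.2, -0.7]
width: 0.007
gripper_force: 0.0
```

Emit:
jog_arm --motion '[[[0,0,0.002,0,0,0,1],[0,0,0.004,0,0,0,1],[0,0,0.006,0,0,0,1],[0,0,0.006,0,0,0,1]]]'

```text
clock: 7.67
position: [0.4283, -0.0874, -0.0391]
ee_rot: [0.157, 3.137, 0.002]
force: [-3.5, 1.5, 16.1]
width: 0.004
gripper_force: 7.8
```

Bench contact comes at reported z ≈ −0.0385, so the true fingertip is 38.5 mm short of the reported TCP along the tool. I'll put that offset in the helper and hook again.

```bash
cat >> h.py <<'E'
SH=.0385
def relt(tip,Rt): # jog that brings the TRUE tip there
    return rel(tip+SH*Rt.as_matrix()[:,2],Rt)
def hook(th,ph,zb=47,fc=-20):
    c=binp(fc,0,zb,th); return relt(c+.0095*(np.cos(ph)*X+np.sin(ph)*Z),toolR(ph))
E
python3 - <<'E'
from h import *
for a in((-55,135),(0,95),(0,46)): print(relt(binp(a[0],0,a[1],0),toolR(0)))
for t in(0,.2,.4,.6,.75,.85): print(t,hook(t,.5*t))
E
```

```text
[-0.043 -0.002 -0.181  0.001  0.001 -0.   ]
[-0.098 -0.002 -0.14   0.001  0.001 -0.   ]
[-0.098 -0.002 -0.091  0.001  0.001 -0.   ]
0 [-0.088 -0.002 -0.093  0.001  0.001 -0.   ]
0.2 [-0.083 -0.002 -0.089  0.001 -0.099 -0.   ]
0.4 [-0.078 -0.002 -0.084  0.001 -0.199 -0.001]
0.6 [-0.076 -0.002 -0.078  0.001 -0.299 -0.001]
0.75 [-0.074 -0.002 -0.072  0.001 -0.374 -0.001]
0.85 [-0.074 -0.002 -0.069  0.001 -0.424 -0.001]
```

Emit:
jog_arm --motion '[[[0,0,-0.04,0,0,0,1],[0,0,-0.08,0,0,0,1],[0,0,-0.12,0,0,0,1],[0,0,-0.15,0,0,0,1],[-0.04,0,-0.16,0,0,0,1],[-0.08,0,-0.155,0,0,0,1],[-0.098,0,-0.14,0,0,0,1],[-0.098,0,-0.11,0,0,0,1],[-0.098,0,-0.091,0,0,0,1],[-0.098,0,-0.091,0,0,0,1]]]'

```text
clock: 8.5
position: [0.5231, -0.0966, 0.0478]
ee_rot: [-0.156, -3.132, 0.0]
force: [-0.9, 0.3, -0.5]
width: 0.007
gripper_force: 0.0
```

```bash
python3 - <<'E'
from h import *
s=observe();print(s["position"],s["force"],s["joints"])
print(relt(binp(0,0,46,0),toolR(0)))
for t in(0,.2,.4,.6,.75,.85): print(t,hook(t,.5*t))
E
```

```text
[ 0.523 -0.097  0.048] [-0.865  0.264 -0.53 ] [-0.365  0.509  0.622  1.987 -0.415  0.778  1.971]
[-0.003 -0.002 -0.005 -0.    -0.006  0.   ]
0 [ 0.008 -0.002 -0.006 -0.    -0.006  0.   ]
0.2 [ 0.013 -0.002 -0.002 -0.    -0.106  0.   ]
0.4 [ 0.017 -0.002  0.003 -0.    -0.206  0.   ]
0.6 [ 0.02  -0.002  0.009 -0.    -0.306  0.   ]
0.75 [ 0.021 -0.002  0.015 -0.    -0.381  0.   ]
0.85 [ 0.021 -0.002  0.018 -0.    -0.431  0.   ]
```

Emit:
jog_arm --motion '[[[0.008,0,0,0,0,0,1],[0.011,0,0,0,-0.05,0,1],[0.014,0,0,0,-0.1,0,1],[0.016,0,0.002,0,-0.15,0,1],[0.018,0,0.004,0,-0.2,0,1],[0.018,0,0.004,0,-0.2,0,1],[0.018,0,0.004,0,-0.2,0,1]]]'

```text
clock: 9.08
position: [0.5109, -0.0962, 0.0505]
ee_rot: [0.148, 2.929, -0.015]
force: [6.4, -2.4, -0.3]
width: 0.007
gripper_force: 3.0
```

```bash
cat >> h.py <<'E'
def binfit():
    r=silhouettes("bin_lip","top"); get_image
    return r
def theta(n="top"):
    from scipy.ndimage import binary_erosion
    r=silhouettes("bin_lip",n)
    if not r: return None
    m=r[0]["mask"]; out=[]
    for th in np.arange(0,.86,.05):
        poly=proj(n,np.array([binp(-28,134,70,th),binp(-28,-134,70,th),binp(40,-134,30,th),binp(40,134,30,th)])).astype(np.int32)
        k=np.zeros((400,640),np.uint8);cv2.fillPoly(k,[poly],1);k=k>0
        out.append((round(float(th),2),round(float((m&k).sum()/(m|k).sum()),3)))
    ys,xs=np.where(m); return max(out,key=lambda a:a[1]),xs.min(),xs.max(),ys.min(),ys.max()
E
python3 - <<'E'
from h import *
s=observe();print(s["position"],s["force"],s["ft_torque"],s["joints"])
get_image("top");get_image("side");print(theta("top"),theta("side"))
for t in(0,.4,.75): print(t,proj("top",np.array([binp(-28,135,70,t),binp(-28,-135,70,t)])).tolist(),proj("side",np.array([binp(-28,135,70,t),binp(-28,-135,70,t)])).tolist())
for t in(.4,.6,.75,.85): print(t,hook(t,.5*t))
E
```

```text
[ 0.511 -0.096  0.051] [ 6.366 -2.395 -0.27 ] [-0.365 -1.102 -0.081] [-0.364  0.367  0.567  2.219 -0.496  0.443  2.055]
((0.0, 0.471), np.int64(324), np.int64(447), np.int64(194), np.int64(264)) None
0 [[325.2763552080774, 241.5870303582363], [446.0034202404515, 256.59438258862355]] [[279.3312915605815, 204.80555369366203], [290.0128272081929, 317.29893239446096]]
0.4 [[323.62969651111797, 252.5684308996452], [442.6548461705021, 267.31346500039746]] [[267.8804633417359, 211.87427490212974], [274.33967931338543, 325.4555209535488]]
0.75 [[322.49485219295184, 258.7568241482414], [439.22158087149535, 273.18896440161495]] [[261.577641215086, 220.11809035303312], [265.70408521680855, 334.32515426773574]]
0.4 [ 0.006 -0.002  0.005  0.     0.008 -0.001]
0.6 [ 0.01  -0.002  0.01   0.    -0.092 -0.001]
0.75 [ 0.012 -0.002  0.015  0.    -0.167 -0.001]
0.85 [ 0.013 -0.002  0.018  0.    -0.217 -0.001]
```

Emit:
jog_arm --motion '[[[0.003,0,0.003,0,-0.05,0,1],[0.006,0,0.007,0,-0.1,0,1],[0.009,0,0.011,0,-0.15,0,1],[0.011,0,0.014,0,-0.2,0,1],[0.013,0,0.016,0,-0.22,0,1],[0.013,0,0.016,0,-0.22,0,1],[0.013,0,0.016,0,-0.22,0,1]]]'

```text
clock: 9.87
position: [0.503, -0.091, 0.046]
ee_rot: [0.146, 2.737, -0.018]
force: [-0.8, -1.1, -0.2]
width: 0.003
gripper_force: 0.0
```

```bash
python3 - <<'E'
from h import *
s=observe();print(s["position"],s["force"],s["ft_torque"],s["joints"])
a=save("top","pics/t7.png");b=save("side","pics/s7.png");print(theta("top"),theta("side"))
for t in(.6,.75,.85): print(t,hook(t,.5*t))
E
```

```text
[ 0.503 -0.091  0.046] [-0.792 -1.123 -0.218] [-0.056  0.501 -0.058] [-0.229  0.297  0.364  2.416 -1.196  0.118  2.735]
((0.2, 0.587), np.int64(323), np.int64(453), np.int64(194), np.int64(270)) ((0.15, 0.442), np.int64(266), np.int64(370), np.int64(191), np.int64(344))
0.6 [ 0.001 -0.001  0.006  0.001  0.098  0.001]
0.75 [ 0.004 -0.001  0.01   0.001  0.023  0.001]
0.85 [ 0.005 -0.001  0.014  0.001 -0.027  0.001]
```

```bash
python3 - <<'E'
from h import *
for t,p in((.5,.25),(.5,.15),(.6,.15),(.7,.15),(.8,.15),(.9,.15)): print(t,p,hook(t,p,50))
E
```

```text
0.5 0.25 [-0.001 -0.001  0.001  0.001  0.148  0.001]
0.5 0.15 [ 0.003 -0.001  0.001  0.001  0.248  0.001]
0.6 0.15 [ 0.007 -0.001  0.004  0.001  0.248  0.001]
0.7 0.15 [ 0.012 -0.001  0.007  0.001  0.248  0.001]
0.8 0.15 [ 0.016 -0.001  0.01   0.001  0.248  0.001]
0.9 0.15 [ 0.019 -0.001  0.014  0.001  0.248  0.001]
```

Emit:
jog_arm --motion '[[[0.0,0,0,0,0.1,0,1],[0.0,0,0,0,0.2,0,1],[0.003,0,0.001,0,0.25,0,1],[0.006,0,0.004,0,0.25,0,1],[0.01,0,0.007,0,0.25,0,1],[0.014,0,0.01,0,0.25,0,1],[0.016,0,0.012,0,0.25,0,1],[0.016,0,0.012,0,0.25,0,1]]]'

```text
clock: 10.73
position: [0.4949, -0.0955, 0.0276]
ee_rot: [0.152, 2.981, -0.009]
force: [6.5, -1.1, 13.4]
width: 0.007
gripper_force: 7.1
```

```bash
python3 - <<'E'
from h import *
s=observe();print(s["position"],s["ee_rot"],s["force"],s["joints"])
get_image("top");get_image("side");print(theta("top"),theta("side"))
for t,p in((.7,.15),(.8,.15),(.9,.15)): print(t,p,hook(t,p,50))
E
```

```text
[ 0.495 -0.096  0.028] [ 0.152  2.981 -0.009] [ 6.521 -1.136 13.425] [-0.526  0.48   0.822  2.236 -0.775  0.533  2.348]
((0.0, 0.449), np.int64(323), np.int64(455), np.int64(194), np.int64(273)) ((0.15, 0.337), np.int64(265), np.int64(365), np.int64(188), np.int64(343))
0.7 0.15 [ 0.    -0.001 -0.006  0.002  0.007 -0.002]
0.8 0.15 [ 0.003 -0.001 -0.002  0.002  0.007 -0.002]
0.9 0.15 [ 0.006 -0.001  0.003  0.002  0.007 -0.002]
```

Emit:
jog_arm --motion '[[[0.003,0,0.001,0,0,0,1],[0.006,0,0.002,0,0,0,1],[0.009,0,0.003,0,0,0,1],[0.009,0,0.003,0,0,0,1]]]'

```text
clock: 11.27
position: [0.4949, -0.0957, 0.0273]
ee_rot: [0.151, 2.967, -0.011]
force: [20.1, 1.2, 32.1]
width: 0.003
gripper_force: 18.0
```

```bash
python3 - <<'E'
from h import *
s=observe();print(s["position"],s["force"])
a=save("top","pics/t8.png");b=save("side","pics/s8.png");print(theta("top"),theta("side"))
for n in("top","side"):
    for r in silhouettes("bracket",n)[:4]:
        ys,xs=np.where(r["mask"]); print(n,round(r["p"],2),r["pixel"],xs.min(),xs.max(),ys.min(),ys.max())
    for th in(.6,.75): print(th,proj(n,np.array([binp(87,80,44,th),binp(70,80,15,th)])).tolist())
E
```

```text
[ 0.495 -0.096  0.027] [20.113  1.23  32.083]
((0.0, 0.458), np.int64(323), np.int64(454), np.int64(195), np.int64(272)) ((0.35, 0.346), np.int64(265), np.int64(364), np.int64(188), np.int64(342))
top 0.8 [386.8, 141.7] 375 396 133 151
top 0.77 [348.7, 144.4] 341 360 134 154
top 0.72 [292.0, 202.0] 282 300 190 209
top 0.49 [352.8, 211.7] 345 362 204 220
0.6 [[354.66480877974413, 210.70852519613157], [353.27490853393516, 210.35160399381652]]
0.75 [[354.2288689659108, 216.64890016259136], [353.13740893032286, 213.88124125718173]]
side 0.67 [413.1, 269.4] 403 423 261 278
side 0.59 [315.0, 221.8] 311 327 206 235
side 0.57 [393.6, 237.6] 390 402 229 250
side 0.41 [311.0, 289.6] 265 365 188 344
0.6 [[318.75460006316723, 213.16837214336832], [319.88316069744974, 225.52882852160377]]
0.75 [[312.01038698876425, 211.4641210260078], [315.7986071366512, 223.458631951467]]
```

The arm is against the end stop: no further motion while the force rises. The lip corner at row 273 and the bracket at (353,212)/(315,222) fit a tilt of 0.75 rad. I'll unhook and rise clear.

Emit:
jog_arm --motion '[[[-0.01,0,0,0,0,0,1],[-0.018,0,-0.02,0,0,0,1],[-0.018,0,-0.06,0,0,0,1],[-0.018,0,-0.1,0,0,0,0.5],[0.02,0,-0.14,0,0,0,-0.13],[0.06,0.03,-0.15,0,0,0,-0.13],[0.09,0.03,-0.15,0,0,0,-0.13],[0.09,0.03,-0.15,0,0,0,-0.13]]]'

```text
clock: 12.23
position: [0.4026, -0.0588, 0.1525]
ee_rot: [0.149, 3.014, 0.011]
force: [-1.0, 1.4, -0.8]
width: 0.321
gripper_force: 0.0
```

```bash
python3 - <<'E'
from h import *
s=observe();print(s["position"],s["force"],s["width"])
a=save("top","pics/t9.png");b=save("side","pics/s9.png")
px={}
for n in("top","side"):
    for r in silhouettes("bracket",n)[:5]:
        ys,xs=np.where(r["mask"]); print(n,round(r["p"],2),r["pixel"],xs.min(),xs.max(),ys.min(),ys.max())
    V=[(50,62),(50,98),(90,62),(90,98)]
    pts=np.array([binp(x,y,z,.75) for x,y in V for z in(5,45) if not(x==50 and z==45)]); q=proj(n,pts); print("pred",n,q.min(0),q.max(0),q.mean(0))
    r=silhouettes("bin_lip",n)
    if r: ys,xs=np.where(r[0]["mask"]);print(n,"bin",xs.min(),xs.max(),ys.min(),ys.max())
A=cv2.resize(a[185:285,315:455],None,fx=3.4,fy=3.4,interpolation=3);B=cv2.resize(b[180:345,250:350],(206,340),interpolation=3)
cv2.imwrite("pics/c9.png",np.hstack([A,B])[:,:,::-1])
E
```

```text
[ 0.403 -0.059  0.153] [-1.006  1.381 -0.846] 0.32061890947554256
top 0.79 [353.8, 211.1] 345 362 204 220
top 0.74 [385.5, 142.9] 374 396 132 150
top 0.64 [349.7, 142.5] 341 361 133 155
top 0.58 [290.9, 198.5] 282 298 190 208
pred top [344.043 203.25 ] [362.667 218.593] [353.605 212.595]
top bin 323 455 194 273
side 0.8 [412.3, 271.0] 404 423 261 278
side 0.75 [315.6, 222.0] 310 328 205 236
side 0.71 [394.2, 239.3] 388 403 228 250
pred side [310.941 204.437] [327.823 237.567] [317.09  220.711]
side bin 263 366 188 343
```

The bracket's outline in both views matches its predicted seat against the divider to within 1–2 px, so tilt and position are both confirmed. Next is the tilted approach.

```bash
cat >> h.py <<'E'
def grasp(ph,back,x=77,z=12,y=80):
    Rt=toolR(ph); return relt(binp(x,y,z,.75)-back*Rt.as_matrix()[:,2],Rt)
E
python3 - <<'E'
from h import *
print(binp(77,80,12,.75))
for ph in(.4,.5): print(grasp(ph,.08),grasp(ph,0))
E
```

```text
[ 0.582 -0.025  0.106]
[-0.155  0.053  0.028  0.009 -0.278 -0.003] [-0.177  0.053  0.105  0.009 -0.278 -0.003]
[-0.151  0.053  0.03   0.009 -0.378 -0.003] [-0.18   0.053  0.104  0.009 -0.378 -0.003]
```

Emit:
jog_arm --motion '[[[-0.03,0.02,0,0,-0.09,0,-0.13],[-0.07,0.04,0.01,0,-0.18,0,-0.13],[-0.11,0.053,0.02,0.009,-0.278,0,-0.13],[-0.14,0.053,0.025,0.009,-0.278,0,-0.13],[-0.155,0.053,0.028,0.009,-0.278,0,-0.13],[-0.155,0.053,0.028,0.009,-0.278,0,-0.13],[-0.155,0.053,0.028,0.009,-0.278,0,-0.13]]]'

```text
clock: 13.12
position: [0.5663, -0.0274, 0.1436]
ee_rot: [0.147, 2.741, -0.038]
force: [-0.6, 0.8, -0.3]
width: 0.563
gripper_force: 0.0
```

```bash
python3 - <<'E'
from h import *
s=observe();print(s["position"],s["force"],s["width"],s["joints"])
for ph in(.4,.5): print(grasp(ph,.08),grasp(ph,0))
P=s["position"];Rm=R.from_rotvec(s["ee_rot"]).as_matrix()
out=[]
for n,(r0,c0) in(("top",(180,315)),("side",(150,250))):
    im=save(n,f"pics/{n}10.png")[:,:,::-1].copy()
    crop=cv2.resize(im[r0:r0+120,c0:c0+100],None,fx=4,fy=4,interpolation=3)
    for off in(26,-26):
      for k,col in((0,(0,0,255)),(38.5,(0,255,255))):
        u=proj(n,P+Rm@np.array([0,off,-k])/1e3)[0];cv2.circle(crop,(int((u[0]-c0)*4),int((u[1]-r0)*4)),2,col,-1)
    out.append(crop)
cv2.imwrite("pics/c10.png",np.hstack(out))
E
```

```text
[ 0.566 -0.027  0.144] [-0.63   0.781 -0.319] 0.5634764857252326 [-0.88   0.229  0.928  2.215 -0.345  0.409  1.755]
[ 0.001  0.004 -0.001 -0.009 -0.002 -0.005] [ 0.001  0.005  0.079 -0.009 -0.002 -0.005]
[ 0.005  0.004 -0.001 -0.009 -0.102 -0.005] [-0.003  0.005  0.079 -0.009 -0.102 -0.005]
```

View pics/c10.png

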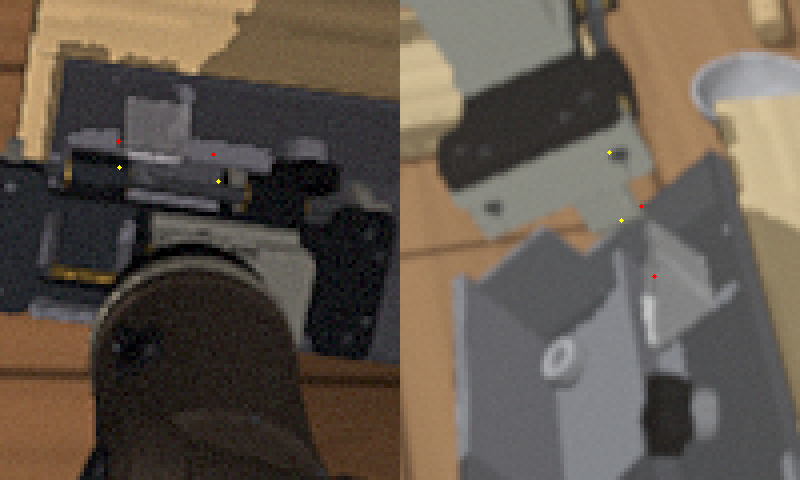

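The side view confirms the offset: the yellow dots, 38.5 mm back from the reported TCP, sit on the finger end at about (621,220) in the crop. It also shows only about 27 mm of finger below the body plate. I'll grasp higher and tilt more so the plate clears the bracket's leg.

```bash
python3 - <<'E'
from h import *
for b in(.07,.03,0): print(grasp(.5,b,80,23.5,80))
E
```

```text
[ 0.003  0.003 -0.002 -0.006 -0.103 -0.004]
[-0.001  0.003  0.038 -0.006 -0.103 -0.004]
[-0.004  0.003  0.068 -0.006 -0.103 -0.004]
```

Emit:
jog_arm --motion '[[[0.003,0.003,-0.002,-0.006,-0.1,-0.004,-0.13],[0.002,0.003,0.01,-0.006,-0.1,-0.004,-0.13],[0.0,0.003,0.025,-0.006,-0.1,-0.004,-0.13],[-0.001,0.003,0.038,-0.006,-0.1,-0.004,-0.13],[-0.001,0.003,0.038,-0.006,-0.1,-0.004,-0.13],[-0.001,0.003,0.038,-0.006,-0.1,-0.004,-0.13]]]'

```text
clock: 13.72
position: [0.5806, -0.0232, 0.1102]
ee_rot: [0.131, 2.641, -0.03]
force: [-0.8, -0.4, -0.1]
width: 0.564
gripper_force: 0.0
```

```bash
python3 - <<'E'
from h import *
s=observe();print(s["position"],s["force"],s["width"],s["joints"])
get_image("top")
for r in silhouettes("bracket","top")[:4]: print(r["p"],r["pixel"])
for b in(.03,0): print(grasp(.5,b,80,23.5,80))
E
```

```text
[ 0.581 -0.023  0.11 ] [-0.799 -0.385 -0.103] 0.5636716014628829 [-0.648  0.257  0.633  2.311 -0.522  0.147  1.902]
0.69 [350.8, 144.3]
0.67 [290.3, 201.6]
0.55 [356.0, 211.4]
[ 0.002 -0.001  0.001  0.003 -0.001  0.   ]
[ 0.002 -0.002  0.031  0.003 -0.001  0.   ]
```

```bash
python3 - <<'E'
from h import *
for b in(.03,.01,0): print(grasp(.4,b,80,24,80))
E
```

```text
[ 0.003 -0.001  0.001  0.003  0.099  0.   ]
[ 0.005 -0.002  0.021  0.003  0.099  0.   ]
[ 0.006 -0.002  0.03   0.003  0.099  0.   ]
```

Emit:
jog_arm --motion '[[[0.003,-0.001,0.001,0.003,0.1,0,-0.13],[0.004,-0.001,0.008,0.003,0.1,0,-0.13],[0.005,-0.001,0.015,0.003,0.1,0,-0.13],[0.005,-0.001,0.022,0.003,0.1,0,-0.13],[0.006,-0.001,0.027,0.003,0.1,0,-0.13],[0.006,-0.001,0.03,0.003,0.1,0,-0.13],[0.006,-0.001,0.03,0.003,0.1,0,-0.13]]]'

```text
clock: 14.4
position: [0.5903, -0.0246, 0.0812]
ee_rot: [0.136, 2.74, -0.028]
force: [-0.4, -0.5, -0.1]
width: 0.566
gripper_force: 0.0
```

```bash
python3 - <<'E'
from h import *
s=observe();print(s["position"],s["force"],s["ft_torque"],s["width"],s["joints"])
print(grasp(.4,0,80,24,80))
E
```

```text
[ 0.59  -0.025  0.081] [-0.377 -0.537 -0.11 ] [ 0.033  0.424 -0.016] 0.5659171275877704 [-0.584  0.354  0.611  2.221 -0.577  0.268  1.96 ]
[-0.001 -0.001 -0.    -0.    -0.002  0.001]
```

Placed with no contact. Now I'll close.

Emit:
jog_arm --motion '[[[0,0,0,0,0,0,0.4],[0,0,0,0,0,0,0.6],[0,0,0,0,0,0,0.6],[0,0,0,0,0,0,0.6],[0,0,0,0,0,0,0.6],[0,0,0,0,0,0,0.6]]]' --force 25

```text
clock: 14.9
position: [0.5905, -0.0247, 0.0815]
ee_rot: [0.136, 2.74, -0.028]
force: [-0.9, 0.7, 3.9]
width: 0.393
gripper_force: 25.0
```

The opening is 36 mm at 25 N, so the bracket is held. I'll lift back along the tool axis.

Emit:
jog_arm --motion '[[[0,0,-0.01,0,0,0,0.6],[0,0,-0.03,0,0,0,0.6],[0,0,-0.06,0,0,0,0.6],[0,0,-0.1,0,0,0,0.6],[0,0,-0.14,0,0,0,0.6],[0,0,-0.16,0,0,0,0.6],[0,0,-0.16,0,0,0,0.6]]]'

```text
clock: 15.48
position: [0.53, -0.0098, 0.2117]
ee_rot: [0.119, 2.754, -0.014]
force: [-1.6, 1.7, -1.5]
width: 0.393
gripper_force: 25.0
```

```bash
cat >> h.py <<'E'
tray=np.array([.5175,.330,0.])
def place(tz,ph=-.3,yw=.08): return relt(tray+np.array([.01,0,tz]),toolR(ph,yw))
E
python3 - <<'E'
from h import *
s=observe();print(s["position"],s["force"],s["width"],s["gripper_force"],s["joints"])
get_image("top");get_image("side")
for n in("top","side"):
    for r in silhouettes("bracket",n)[:5]: print(n,round(r["p"],2),r["pixel"])
    r=silhouettes("bin_lip",n)
    if r: ys,xs=np.where(r[0]["mask"]);print(n,"bin",xs.min(),xs.max(),ys.min(),ys.max())
Rm=R.from_rotvec(s["ee_rot"]).as_matrix();t=s["position"]-.0385*Rm[:,2]; print(proj("top",t),proj("side",t))
print(place(.2),place(.12))
E
```

```text
[ 0.53  -0.01   0.212] [-1.563  1.685 -1.5  ] 0.3925491867687242 25.00052158271501 [-1.271 -0.07   1.129  2.186  0.239  0.619  1.184]
top 0.77 [289.2, 199.3]
top 0.76 [352.6, 234.1]
top 0.76 [385.0, 143.5]
top 0.69 [352.7, 142.0]
top bin 323 454 194 272
side 0.87 [415.2, 268.5]
side 0.55 [286.4, 173.1]
side 0.52 [394.2, 239.9]
side bin 263 365 188 344
[[352.079 241.527]] [[280.953 163.436]]
[ 0.058  0.335  0.031  0.001  0.684 -0.167] [ 0.088  0.335  0.105  0.001  0.684 -0.167]
```

The bracket has risen with the gripper to (353,234)/(286,173), and the bin is still fully forward. Over to the tray.

Emit:
jog_arm --motion '[[[0.006,0.03,0.003,0,0.07,-0.02,0.6],[0.012,0.07,0.006,0,0.14,-0.04,0.6],[0.02,0.11,0.01,0,0.22,-0.06,0.6],[0.026,0.15,0.013,0,0.3,-0.08,0.6],[0.033,0.19,0.017,0,0.38,-0.1,0.6],[0.04,0.23,0.02,0,0.46,-0.12,0.6],[0.047,0.27,0.024,0,0.54,-0.14,0.6],[0.053,0.31,0.028,0,0.62,-0.16,0.6],[0.058,0.335,0.031,0,0.684,-0.167,0.6],[0.058,0.335,0.031,0,0.684,-0.167,0.6]]]'

```text
clock: 16.62
position: [0.5155, 0.3354, 0.1553]
ee_rot: [0.124, -2.828, 0.017]
force: [-1.6, 0.6, -2.4]
width: 0.388
gripper_force: 25.0
```

```bash
python3 - <<'E'
from h import *
s=observe();print(s["position"],s["ee_rot"],s["force"],s["width"],s["joints"])
print(place(.2),place(.06),place(.033))
E
```

```text
[0.516 0.335 0.155] [ 0.124 -2.828  0.017] [-1.586  0.607 -2.431] 0.3881963496540538 [-0.999  0.751  0.805  1.389 -0.569  1.542  1.515]
[ 0.002 -0.006 -0.008 -0.    -0.011  0.008] [-0.04  -0.007  0.126 -0.    -0.011  0.008] [-0.049 -0.007  0.151 -0.    -0.011  0.008]
```

Emit:
jog_arm --motion '[[[-0.01,-0.004,0.03,0,0,0,0.6],[-0.02,-0.004,0.065,0,0,0,0.6],[-0.03,-0.004,0.095,0,0,0,0.6],[-0.04,-0.004,0.126,0,0,0,0.6],[-0.044,-0.004,0.137,0,0,0,0.6],[-0.047,-0.004,0.146,0,0,0,0.6],[-0.047,-0.004,0.146,0,0,0,0.6],[-0.047,-0.004,0.146,0,0,0,0.6]]]'

```text
clock: 17.28
position: [0.5198, 0.3243, 0.0106]
ee_rot: [0.112, -2.841, 0.015]
force: [0.2, -0.6, -0.5]
width: 0.39
gripper_force: 25.0
```

```bash
python3 - <<'E'
from h import *
s=observe();print(s["position"],s["force"],s["ft_torque"],s["width"])
print(place(.033))
E
```

```text
[0.52  0.324 0.011] [ 0.245 -0.623 -0.533] [ 0.05  -0.377  0.008] 0.3896435702349309
[-0.001  0.005  0.015  0.002  0.001 -0.001]
```

Emit:
jog_arm --motion '[[[0,0.004,0.005,0,0,0,0.6],[0,0.004,0.01,0,0,0,0.6],[0,0.004,0.013,0,0,0,0.6],[0,0.004,0.015,0,0,0,0.6],[0,0.004,0.015,0,0,0,0.6]]]'

```text
clock: 17.7
position: [0.5139, 0.3284, -0.0039]
ee_rot: [0.113, -2.84, 0.015]
force: [0.4, 0.7, -0.9]
width: 0.388
gripper_force: 25.0
```

Emit:
jog_arm --motion '[[[0,0,0.001,0,0,0,0.6],[0,0,0.003,0,0,0,0.6],[0,0,0.003,0,0,0,0.6]]]'

```text
clock: 17.95
position: [0.5133, 0.3281, -0.0069]
ee_rot: [0.112, -2.84, 0.015]
force: [0.2, -0.5, -1.2]
width: 0.391
gripper_force: 25.0
```

Emit:
jog_arm --motion '[[[0,0,0.001,0,0,0,0.6],[0,0,0.003,0,0,0,0.6],[0,0,0.003,0,0,0,0.6]]]'

```text
clock: 18.2
position: [0.5124, 0.328, -0.0099]
ee_rot: [0.112, -2.84, 0.015]
force: [-0.5, -0.1, -0.7]
width: 0.39
gripper_force: 25.0
```

Emit:
jog_arm --motion '[[[0,0,0,0,0,0,0.1],[0,0,0,0,0,0,0],[0,0,0,0,0,0,-0.13],[0,0,0,0,0,0,-0.13],[0,0,0,0,0,0,-0.13],[0,0,0,0,0,0,-0.13]]]'

```text
clock: 18.7
position: [0.5126, 0.3281, -0.0096]
ee_rot: [0.112, -2.841, 0.015]
force: [0.4, -0.0, 0.3]
width: 0.565
gripper_force: 0.0
```

Emit:
jog_arm --motion '[[[0,0,-0.02,0,0,0,-0.13],[0,0,-0.05,0,0,0,-0.13],[0,0,-0.09,0,0,0,-0.13],[0,0,-0.13,0,0,0,-0.13],[0.04,0,-0.16,0,0,0,-0.13],[0.08,0,-0.17,0,0,0,-0.13],[0.08,0,-0.17,0,0,0,-0.13],[0.08,0,-0.17,0,0,0,-0.13]]]'

```text
clock: 19.37
position: [0.4855, 0.3266, 0.1787]
ee_rot: [0.115, -2.842, 0.011]
force: [0.2, 0.3, -0.5]
width: 0.564
gripper_force: 0.0
```

```bash
python3 - <<'E'
from h import *
s=observe();print(s["position"],s["force"],s["width"],s["clock"])
save("top","pics/t11.png");save("side","pics/s11.png")
for n in("top","side"):
    for q in("bracket","tray","bin_lip"):
        for r in silhouettes(q,n)[:5]:
            ys,xs=np.where(r["mask"]); print(n,q,round(r["p"],2),r["pixel"],xs.min(),xs.max(),ys.min(),ys.max())
u=tray+[0,0,.02];print(proj("top",u),proj("side",u))
E
```

```text
[0.485 0.327 0.179] [ 0.232  0.251 -0.524] 0.5638572735362676 19.3667
top bracket 0.77 [388.8, 141.6] 375 396 132 151
top bracket 0.71 [350.5, 143.6] 341 361 133 154
top bracket 0.53 [291.2, 200.3] 281 299 189 209
top tray 0.68 [215.5, 251.8] 171 233 199 272
top bin_lip 0.82 [382.9, 235.6] 323 455 194 273
side bracket 0.74 [393.8, 237.3] 389 403 228 250
side bracket 0.74 [413.5, 269.0] 403 423 261 278
side bracket 0.55 [265.9, 167.4] 260 275 155 174
side tray 0.84 [262.9, 162.7] 235 302 147 189
side bin_lip 0.69 [305.7, 268.3] 263 366 188 344
[[202.209 235.304]] [[267.138 165.699]]
```

The side view shows the bracket at (266,167), in the middle of the tray at (267,166), and the bin still fully forward. The gripper is clear, so I'm handing in.

```bash
python3 -c "
from cell import sign_off; print(sign_off())"
```

```text
the job is handed in; nothing more can be done
None
```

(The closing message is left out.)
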